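# Lay a gearbox shaft in two V-rests

### The job

Lift the lid of the parts case by its bar handle until it leans back and stays open by itself, take out the steel shaft, and lay it gently, without dropping it, across the two V-rests on the steel plate: its thick end journal in the wide V-rest and its thin end journal in the narrow one, each journal bearing near its middle. Leave the shaft lying at rest in both Vs and the lid open, and do not disturb the wrench, spray can, tin or gauge stand.

Things in the scene. Friction and masses are not known exactly. Their poses are not given: they have to be found in the camera images.
- lid (a joint): hinge of the parts case's clear lid (260 x 165 x 4 mm, about 0.3 kg): 0 rad closed, grows as it opens upward, stop at 1.95 rad. It falls shut when let go below 1.57 rad and leans back open against the stop when let go beyond it.
- lid_hinge (a point): point on the lid's hinge axis, in the middle of the far upper rim of the case. In this frame (it turns with the lid) y lies along the hinge axis and x points away from the lid, so the bar lies 210 mm along -x. x and y are level when the lid is shut.
- lid_bar (a point): middle of the lid's handle, a steel bar 10 mm thick and 120 mm long, parallel to the hinge, 45 mm in front of the lid's free front edge, held by an arm at each end, open beneath (lid shut: 75 mm above the table). It is 210 mm from the hinge axis along the lid's -x, 4 mm along its z.
- case: open-topped green steel parts case under the lid, fixed, 165 (x) x 260 (y) x 70 mm high, walls and floor 5 mm; origin at the centre of its underside, x towards the hinge. Inside, two plywood V-cradles 18 mm thick at y = +70 and -70 mm hold the shaft, which lies along the case's y with the thick journal to +y, its axis 36 mm above the table, 8 mm towards the front from the middle. Beside the shaft's barrel the case is empty for 57 mm in front and 73 mm behind.
- shaft_centre (a point): grasp point and centre of mass (axis of the shaft, middle of the plain barrel between gear and thick journal) of a loose steel shaft 190 mm long, about 0.6 kg. x lies along the shaft towards the thick end. From here: barrel 24 mm diameter from -38 to +38 mm; gear 46 mm diameter from -52 to -38 mm; thin journal 18 mm diameter from -102 to -52 mm; thick journal 28 mm diameter from +38 to +88 mm.
- shaft_thick (a point): middle of the shaft's thick journal (28 mm diameter, 50 mm long), on the axis, 63 mm along +x from shaft_centre
- shaft_thin (a point): middle of the shaft's thin journal (18 mm diameter, 50 mm long), on the axis, 77 mm along -x from shaft_centre
- wide_rest_seat (a point): wide V-rest, an aluminium post 20 mm thick with a 90-degree V about 51 mm wide at the mouth, fixed on the plate. The point is where the axis of the thick journal lies once seated, over the middle of the rest, 100 mm above the table; y lies along the shaft's direction when seated (either way round), x across the V. The V's tips reach 6 mm above this point.
- narrow_rest_seat (a point): narrow V-rest, like the wide one with a V about 31 mm wide at the mouth. The point is where the axis of the thin journal lies once seated, 100 mm above the table; same axes. The V's tips reach 3 mm above it. The two seats are 140 mm apart; which rest is on which side varies.
- plate: dark steel plate 130 (x) x 250 (y) x 15 mm fixed on the table, with the two V-rests on it 70 mm either side of its middle along y; origin at the centre of its underside
- wrench: bystander: steel open-ended wrench lying on the table, origin at its underside
- spray: bystander: grey spray can 56 mm diameter, 150 mm tall, origin at its underside
- tin: bystander: open steel tin 76 mm wide, 60 mm tall, origin at its underside
- gauge: bystander: dial gauge on a stand, block 60 x 50 x 45 mm with a post to 175 mm, origin at its underside

How it is judged:
By the outcome, as a careful person would: the job done as asked, in the order asked, and still so for the second after the job is handed in, with the robot touching nothing.
It also fails if it takes over 62 s, if anything falls off the work surface, if the arm or the gripper's body presses on something with over 40 N, if the wrist force passes 120 N, or if a joint passes its speed limit or range.

### The arm

A 7-joint arm with a two-finger parallel gripper is mounted at the origin on the work surface. World frame = base frame: x ahead of the robot, y to its left, z up, the work surface at z = 0. Lengths are in mm, angles in rad, forces in N, time in s.
With the tool pointing down it reaches from about 425 to 1025 mm from the base axis. Payload 9.4 kg.
Tool frame: the origin (TCP) lies between the finger pads; the fingertips stand 19 mm ahead of it and the grasp point (between the pads) is the TCP (bot.tcp_to_tips is the distance from the TCP to the fingertips, in mm); z points along the fingers, y is the line along which they close (so a half turn about z gives the same grasp; the last joint's range is limited). The gripper opens to 85 mm and grips with 20 to 120 N. Pads are 22 mm wide; open, the fingers measure 114 mm over their backs; the gripper's body (76 mm by 85 mm) begins 54 mm behind the grasp point. The pads swing forward as they close: fully open they stand 13 mm farther back than shut.
Start: joints at [1.157, 0.599, -0.003, 1.599, 0.002, 0.943, -0.08], TCP at [239.581, -684.27, 250.275] pointing down, gripper open.
Joint ranges: [-2.57, 2.57], [-0.35, 1.97], [-1.29, 1.29], [0.11, 2.56], [-1.05, 4.19], [0.11, 1.86], [-2.63, 2.63]. Speed limits (rad/s): [2.22, 2.22, 3.01, 3.01, 3.14, 3.14, 3.14].

### API

Orientations are given as a rotation vector (axis times angle).
In Python, from workcell import bot gives the robot as it stands.
- The arm moves only by the tool play_rows, never from a script. Its argument "commands" is one flat list of numbers, 7 for each row, row after row: the opening, from 0 (shut) to 1 (fully open), then the shift along the world's x, y, z each as a share of 400 mm, from -1 to 1, then the turn, a rotation vector about the world's x, y, z each as a share of pi rad, from -1 to 1. In form: [gripper, dx, dy, dz, rx, ry, rz, gripper, dx, dy, dz, rx, ry, rz, ...]. A call has exactly 8 rows; each row is the pose to reach, as a shift and turn from the pose commanded when the call began, turning the shorter way round; what a row does not reach only later rows make up. A row lasts 1/10 s, in which the tool goes at most 50 mm and 8.59 degrees, less where a joint would pass 70% of its speed; a pose out of reach is approached as far as the arm can. A call with a number of a shift or a turn outside -1 to 1 is refused whole. A call with a gripper value outside its range is refused whole. The fingers move at their own pace and stop on an object; "grip_force" is the grip in N (left out, the last holds). Time passes only in rows, so rows that repeat a pose let the fingers close, or fill a call up. It gives the time, the measured TCP pose, the force, the opening and the grip force at its end, in the units of the state.
- bot.observe(): the state, without advancing time (a new reading comes with each control period).
- bot.camera(name): name is "scene" or "top" or "wrist"; returns the picture (400x640x3 uint8, blue, green, red); there is no depth.
- bot.camera_params(name): a dict with "mtx" (3x3 intrinsics, pixels), "R" (3x3) and "t" (3): a world point X has camera coordinates R X + t; the wrist camera has in their place "hand_eye" (4x4, takes a point from camera to tool coordinates, whose origin is the TCP and whose axes are the flange's). Camera axes: x right, y down, z forward; pixel columns grow to the right and rows downward; lengths in mm; the calibration is good to about 2 mm. A picture is of the moment at which its call begins: read the wrist's pose just before it. camera_params takes no time and is no camera call.
- bot.finish_job(): hands the job in; it is judged then, once.
The state is a dict: "t": time; "joint_positions": joint angles; "joint_vel": joint speeds; "joint_torque": joint torques, N m; "tool_pos": TCP position; "tcp_rot": TCP orientation; "ft_force": force on the tool from outside, world axes, zero at the start; "wrist_torque": the same for the moment, N m; "opening": finger opening in mm; "gripper_force": force on a finger pad.
Only numpy, scipy, OpenCV 4.12 (cv2) and the standard library are available. Lean on these libraries where they do the work, as an engineer would, in place of code of your own. Each camera call takes 0.05 s, during which the arm holds its last target. There are 200 camera calls.

## Working session

There is one attempt and no reset: what is moved stays moved. The work goes in short steps, Python scripts to look and compute and a tool call to move; the robot and the scene stay as the last step left them, time stands still between calls to the robot, and variables do not carry over. Pictures are saved under pics/ and viewed, at most 10 in all, crops included, and the job is handed in when it is done.

Besides the shell and the picture viewer there is one more tool, called after ">>>" as name(argument=value, ...), one argument or row to a line, values as JSON. play_rows: Moves the arm, as the interface text tells. Its arguments: {"type":"object","properties":{"commands":{"type":"array"},"grip_force":{"type":"number"}},"required":["commands"]}

```bash
ls; mkdir -p pics; python3 - <<'E'
from workcell import bot
import cv2,numpy as np
np.set_printoptions(precision=3,suppress=True)
s=bot.observe();print(s)
for n in("scene","top"):
    cv2.imwrite(f"pics/{n}0.png",bot.camera(n));p=bot.camera_params(n);print(n,p)
print(bot.camera_params("wrist"))
E
```

```text
pics
{'t': 0.0, 'joint_positions': array([ 1.157,  0.6  , -0.003,  1.6  ,  0.002,  0.943, -0.08 ]), 'joint_vel': array([ 0.001,  0.   ,  0.   , -0.   ,  0.   ,  0.001, -0.   ]), 'joint_torque': array([  0.001, -77.644,   1.565, -25.801,   0.012,   0.009,  -0.   ]), 'tool_pos': array([ 239.438, -683.868,  249.418]), 'tcp_rot': array([-3.096, -0.526,  0.001]), 'ft_force': array([ 0.523,  0.3  , -0.305]), 'wrist_torque': array([ 0.012, -0.008,  0.03 ]), 'gripper_force': 0.0, 'opening': 85.4645191911465}
scene {'mtx': array([[417.714,   0.   , 321.869],
       [  0.   , 417.714, 193.454],
       [  0.   ,   0.   ,   1.   ]]), 'R': array([[-0.87 ,  0.493,  0.003],
       [ 0.308,  0.548, -0.778],
       [-0.385, -0.675, -0.629]]), 't': array([ 528.355,  -90.283, 1326.142])}
top {'mtx': array([[513.986,   0.   , 322.485],
       [  0.   , 513.986, 196.623],
       [  0.   ,   0.   ,   1.   ]]), 'R': array([[ 0.009, -1.   ,  0.012],
       [-0.987, -0.011, -0.158],
       [ 0.158, -0.01 , -0.987]]), 't': array([ -70.68 ,  576.219, 1402.972])}
{'mtx': array([[339.077,   0.   , 313.522],
       [  0.   , 339.077, 198.59 ],
       [  0.   ,   0.   ,   1.   ]]), 'hand_eye': array([[   0.   ,   -0.955,   -0.297,   75.389],
       [   1.   ,    0.   ,    0.   ,   -0.22 ],
       [  -0.   ,   -0.297,    0.955, -123.469],
       [   0.   ,    0.   ,    0.   ,    1.   ]])}
```

View pics/scene0.png

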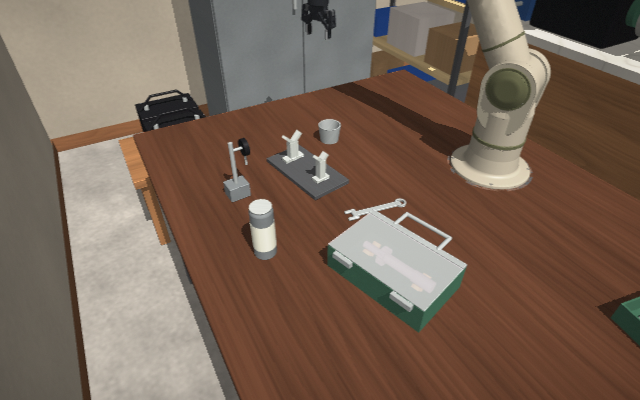

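View pics/top0.png

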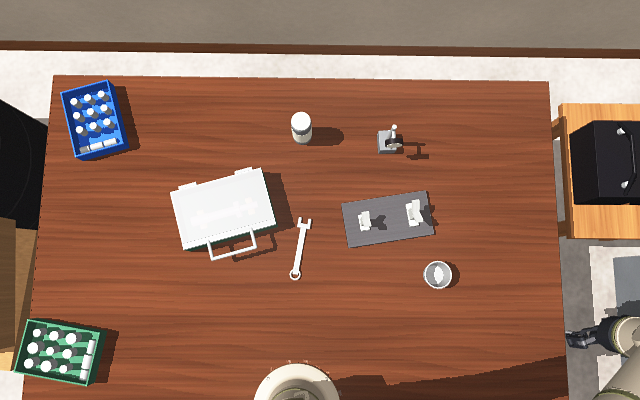

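The scene view shows the case with its bar at about (409,215)–(450,243), and the plate with two V-rests at (292,148) and (321,168). In the top view the bar is at (211,258)–(256,247), the case centre at (223,208), and the rests at (366,221) and (415,212). The wrench at (300,250), can, gauge and tin stand clear. Next I'll zoom in on both views.

```bash
python3 - <<'E'
import cv2,numpy as np
a=cv2.imread("pics/scene0.png");b=cv2.imread("pics/top0.png")
def c(im,x,y,w,h,s=4):return cv2.resize(im[y:y+h,x:x+w],None,fx=s,fy=s,interpolation=cv2.INTER_CUBIC)
o=np.zeros((600,800,3),np.uint8)
o[:300,:400]=c(a,265,120,100,75);o[:300,400:]=c(b,340,180,100,75)
o[300:,:400]=c(a,370,190,100,75);o[300:,400:]=c(b,180,195,100,75)
cv2.imwrite("pics/zoom0.png",o)
E
```

```text
(no output)
```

View pics/zoom0.png

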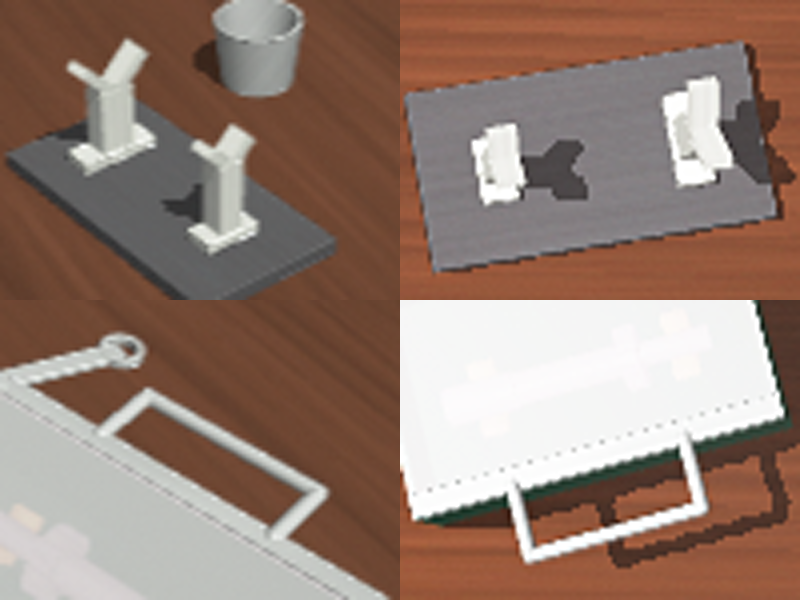

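The zoom shows the wide rest on the right (−y side) and the narrow rest on the left. The shaft's thick end points to image-left (+y), so it needs about a half turn. I'll measure from the two views.

```bash
cat > h.py <<'E'
from workcell import bot
import cv2,numpy as np
from scipy.spatial.transform import Rotation as Ro
np.set_printoptions(precision=2,suppress=True)
def cam(n,s=None):
    p=bot.camera_params(n);K=p["mtx"]
    if n!="wrist": return K,p["R"],np.array(p["t"])
    T=np.eye(4);T[:3,:3]=Ro.from_rotvec(s["tcp_rot"]).as_matrix();T[:3,3]=s["tool_pos"]
    W=np.linalg.inv(T@p["hand_eye"]);return K,W[:3,:3],W[:3,3]
def ray(c,uv):
    K,R,t=c;d=R.T@np.linalg.inv(K)@np.array([*uv,1.]);return -R.T@t,d/np.linalg.norm(d)
def plane(c,uv,z):
    o,d=ray(c,uv);return o+d*(z-o[2])/d[2]
def tri(c1,u1,c2,u2):
    P=[c[0]@np.c_[c[1],c[2]] for c in(c1,c2)]
    X=cv2.triangulatePoints(P[0],P[1],np.array(u1,float),np.array(u2,float))[:,0];X=X[:3]/X[3]
    return X,[np.round(proj(c,X)-u,1) for c,u in((c1,u1),(c2,u2))]
def proj(c,X):
    q=c[0]@(c[1]@np.array(X)+c[2]);return q[:2]/q[2]
E
python3 - <<'E'
from h import *
S=cam("scene");T=cam("top")
z=lambda o,x,y:np.array(o)+(np.array([x,y])+.5)/4-.5
A=tri(S,z((370,190),152,95),T,z((180,195),302,208));B=tri(S,z((370,190),320,192),T,z((180,195),131,256))
print("bar",A,B,np.linalg.norm(A[0]-B[0]),(A[0]+B[0])/2)
d=B[0]-A[0];print("yaw of +y",np.degrees(np.arctan2(-d[0],d[1])))
c=[plane(T,z((340,180),x,y),15) for x,y in((343,42),(5,95),(35,270),(378,215))]
print("plate",*c,np.mean(c,0),[np.linalg.norm(c[i]-c[i-1]) for i in range(4)])
d=(c[1]+c[2]-c[0]-c[3]);print("yaw",np.degrees(np.arctan2(-d[0],d[1])))
for n,o in(("top",(340,180)),):
  print("wide tips ",[plane(T,z(o,x,y),106) for x,y in((305,78),(322,165))],"narrow",[plane(T,z(o,x,y),103) for x,y in((105,125),(113,190))])
# shaft ends through lid, top, z=36
print("thick,thin end",[plane(T,z((180,195),x,y),36) for x,y in((45,105),(310,32))])
# wide rest V tips both views
print(tri(S,z((265,120),72,66),T,z((340,180),320,165)),tri(S,z((265,120),137,48),T,z((340,180),303,80)))
E
```

```text
bar (array([432.13, 117.79,  74.86]), [array([-0.5, -0.1]), array([-0.2,  0.2])]) (array([399.06, 232.1 ,  73.78]), [array([-0.2, -0. ]), array([-0.1,  0.1])]) 119.0077767332967 [415.59 174.95  74.32]
yaw of +y 16.13519003075598
plate [ 604.25 -362.6    15.  ] [ 562.81 -118.15   15.  ] [ 437.58 -139.91   15.  ] [ 479.19 -384.85   15.  ] [ 520.96 -251.38   15.  ] [np.float64(127.02933758709416), np.float64(247.93299782897407), np.float64(127.10576545168693), np.float64(248.44719751595528)]
yaw 9.63063212110542
wide tips  [array([ 563.32, -316.85,  106.  ]), array([ 504.29, -327.15,  106.  ])] narrow [array([ 530.2 , -181.62,  103.  ]), array([ 486.27, -186.82,  103.  ])]
thick,thin end [array([505.39, 304.26,  36.  ]), array([559.26, 119.92,  36.  ])]
(array([ 524.45, -342.21,   75.11]), [array([8.5, 1.5]), array([ 3.6, -6. ])]) (array([ 544.55, -301.42,  130.3 ]), [array([-8.6, -2. ]), array([-3.4,  5. ])])
```

Bar (415.6, 175, 74.3), yaw 16.1°, length 119 mm, so height and size both check out. The plate is centred at (521, −251), yaw 9.6°. I'll pass over the plate first for a close look at the rests.

>>> play_rows(
  commands=[1,0.54,0.83,0.12,0,0,0.25,1,0.54,0.83,0.12,0,0,0.25,1,0.54,0.83,0.12,0,0,0.25,1,0.54,0.83,0.12,0,0,0.25,1,0.54,0.83,0.12,0,0,0.25,1,0.54,0.83,0.12,0,0,0.25,1,0.54,0.83,0.12,0,0,0.25,1,0.54,0.83,0.12,0,0,0.25],
)

```text
t: 0.9
tool_pos: [456.2, -350.4, 298.4]
tcp_rot: [-2.66, -1.672, 0.0]
ft_force: [0.1, -0.4, -0.8]
opening: 85.4
gripper_force: 0.0
```

>>> play_rows(
  commands=[1,0.08,0.12,0,0,0,0,1,0.16,0.25,0,0,0,0,1,0.16,0.25,0,0,0,0,1,0.16,0.25,0,0,0,0,1,0.16,0.25,0,0,0,0,1,0.16,0.25,0,0,0,0,1,0.16,0.25,0,0,0,0,1,0.16,0.25,0,0,0,0],
)

```text
t: 1.7
tool_pos: [519.0, -253.4, 298.2]
tcp_rot: [2.662, 1.669, -0.001]
ft_force: [0.4, 0.5, 0.2]
opening: 85.5
gripper_force: 0.0
```

```bash
python3 - <<'E'
from h import *
s=bot.observe();print(s["t"],s["tool_pos"],s["tcp_rot"],s["joint_positions"])
im=bot.camera("wrist");cv2.imwrite("pics/w1.png",im)
C=cam("wrist",s)
# predicted seats from plate pose
y=np.radians(9.63);u=np.array([-np.sin(y),np.cos(y),0])
for k in(-70,70):print(proj(C,np.array([521,-251.4,100])+k*u))
E
```

```text
1.7 [ 518.97 -253.37  298.22] [ 2.66  1.67 -0.  ] [ 0.57  0.38 -0.29  1.88  0.14  0.9  -0.24]
[354.81 226.51]
[271.1  111.12]
```

View pics/w1.png

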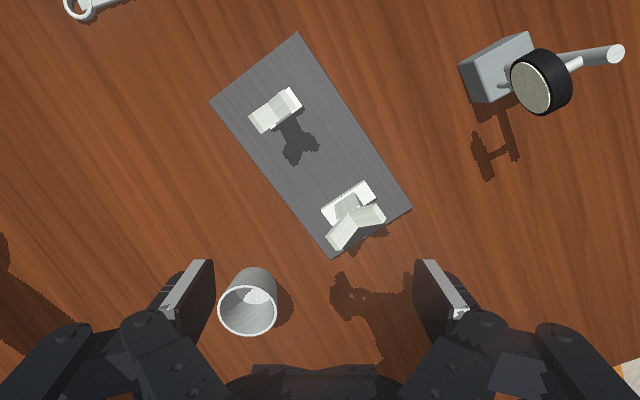

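The wrist view confirms the rests, at (355,227) wide and (275,110) narrow, against predictions of (355,226) and (271,111). Next, the bar.

>>> play_rows(
  commands=[0.47,-0.2,0.95,-0.1,0,0,0.233,0.47,-0.2,0.95,-0.1,0,0,0.233,0.47,-0.2,0.95,-0.1,0,0,0.233,0.47,-0.2,0.95,-0.1,0,0,0.233,0.47,-0.2,0.95,-0.1,0,0,0.233,0.47,-0.2,0.95,-0.1,0,0,0.233,0.47,-0.2,0.95,-0.1,0,0,0.233,0.47,-0.2,0.95,-0.1,0,0,0.233],
)

```text
t: 2.55
tool_pos: [438.9, 129.8, 258.4]
tcp_rot: [1.885, 2.513, 0.001]
ft_force: [1.7, 0.0, -0.0]
opening: 40.3
gripper_force: 0.0
```

>>> play_rows(
  commands=[0.47,-0.03,0.06,-0.1,0,0,0,0.47,-0.06,0.118,-0.195,0,0,0,0.47,-0.06,0.118,-0.195,0,0,0,0.47,-0.06,0.118,-0.195,0,0,0,0.47,-0.06,0.118,-0.195,0,0,0,0.47,-0.06,0.118,-0.195,0,0,0,0.47,-0.06,0.118,-0.195,0,0,0,0.47,-0.06,0.118,-0.195,0,0,0],
)

```text
t: 3.35
tool_pos: [416.2, 174.3, 180.9]
tcp_rot: [1.887, 2.511, 0.001]
ft_force: [-0.2, -0.9, 1.1]
opening: 40.2
gripper_force: 0.0
```

```bash
python3 - <<'E'
from h import *
s=bot.observe();print(s["t"],s["tool_pos"],s["tcp_rot"],s["joint_positions"],s["opening"])
im=bot.camera("wrist");cv2.imwrite("pics/w2.png",im)
C=cam("wrist",s);print(proj(C,[432.1,117.8,74.5]),proj(C,[399.1,232.1,74.5]))
E
```

```text
3.35 [416.17 174.29 180.88] [1.89 2.51 0.  ] [-0.15  0.43 -0.5   2.26  0.4   0.54 -0.67] 40.17013249025017
[313.51 277.46] [313.7  118.06]
```

View pics/w2.png

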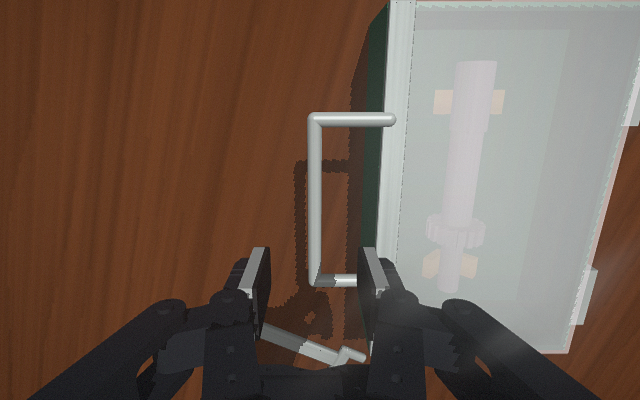

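The bar lies at columns ~315, rows 118–280, as predicted, between the fingers. I'll descend and grip.

>>> play_rows(
  commands=[0.47,0,0,-0.06,0,0,0,0.47,0,0,-0.14,0,0,0,0.47,0,0,-0.2,0,0,0,0.47,0,0,-0.24,0,0,0,0.47,0,0,-0.265,0,0,0,0.47,0,0,-0.265,0,0,0,0,0,0,-0.265,0,0,0,0,0,0,-0.265,0,0,0],
  grip_force=25,
)

```text
t: 4.2
tool_pos: [415.9, 175.0, 74.9]
tcp_rot: [1.886, 2.512, 0.001]
ft_force: [0.2, -0.5, -0.1]
opening: 12.3
gripper_force: 0.0
```

>>> play_rows(
  commands=[0,0,0,0,0,0,0,0,0,0,0,0,0,0,0,0,0,0,0,0,0,0,0,0,0,0,0,0,0,0,0,0,0,0,0,0,0,0,0,0,0,0,0,0,0,0,0,0,0,0,0,0,0,0,0,0],
)

```text
t: 5.0
tool_pos: [416.5, 175.2, 74.9]
tcp_rot: [1.885, 2.512, 0.003]
ft_force: [3.8, -0.2, 7.3]
opening: 9.2
gripper_force: 26.1
```

```bash
python3 - <<'E'
import numpy as np
y=np.radians(16.1);c,s=np.cos(y),np.sin(y)
# bar at radius sqrt(210^2+4^2), angle th: along -x: 210cos-4 sin..., z
def bar(th): 
    return np.array([-(210*np.cos(th)-4*np.sin(th)),210*np.sin(th)+4*np.cos(th)])
b0=bar(0)
for n in range(1,17):
    th=n*1.9/16;d=bar(th)-b0
    k=(n-1)//8*8; d0=bar(k*1.9/16)-b0; e=d-d0
    print(n,round(th,3),np.round([e[0]*c/400,e[0]*s/400,e[1]/400],3))
E
```

```text
1 0.119 [0.005 0.001 0.062]
2 0.237 [0.016 0.005 0.123]
3 0.356 [0.035 0.01  0.182]
4 0.475 [0.06  0.017 0.239]
5 0.594 [0.092 0.026 0.292]
6 0.712 [0.129 0.037 0.341]
7 0.831 [0.172 0.05  0.385]
8 0.95 [0.219 0.063 0.423]
9 1.069 [0.051 0.015 0.032]
10 1.188 [0.106 0.031 0.058]
11 1.306 [0.163 0.047 0.076]
12 1.425 [0.222 0.064 0.088]
13 1.544 [0.282 0.081 0.092]
14 1.662 [0.341 0.099 0.089]
15 1.781 [0.4   0.116 0.078]
16 1.9 [0.458 0.132 0.061]
```

>>> play_rows(
  commands=[0,0.001,0,0.031,0,0,0,0,0.005,0.001,0.062,0,0,0,0,0.01,0.003,0.093,0,0,0,0,0.016,0.005,0.123,0,0,0,0,0.025,0.007,0.153,0,0,0,0,0.035,0.01,0.182,0,0,0,0,0.047,0.013,0.211,0,0,0,0,0.06,0.017,0.239,0,0,0],
)

```text
t: 5.8
tool_pos: [439.8, 182.0, 170.4]
tcp_rot: [-1.885, -2.513, -0.001]
ft_force: [5.2, 1.9, -5.6]
opening: 8.8
gripper_force: 24.7
```

>>> play_rows(
  commands=[0,0.032,0.009,0.053,0,0,0,0,0.069,0.02,0.102,0,0,0,0,0.112,0.033,0.146,0,0,0,0,0.159,0.046,0.184,0,0,0,0,0.21,0.061,0.216,0,0,0,0,0.265,0.078,0.242,0,0,0,0,0.322,0.093,0.26,0,0,0,0,0.381,0.11,0.272,0,0,0],
)

```text
t: 6.6
tool_pos: [591.7, 226.2, 279.9]
tcp_rot: [-1.884, -2.513, 0.001]
ft_force: [-2.8, 1.1, 4.6]
opening: 9.3
gripper_force: 26.6
```

>>> play_rows(
  commands=[0,0.06,0.017,0.004,0,0,0,0,0.119,0.035,0.001,0,0,0,0,0.178,0.052,-0.01,0,0,0,0,0.236,0.068,-0.027,0,0,0,0,0.236,0.068,-0.027,0,0,0,0.6,0.236,0.068,-0.027,0,0,0,0.6,0.236,0.068,-0.027,0,0,0,0.6,0.236,0.068,-0.027,0,0,0],
)

```text
t: 7.4
tool_pos: [685.6, 252.4, 267.8]
tcp_rot: [-1.885, -2.513, 0.002]
ft_force: [1.0, 0.5, -0.7]
opening: 50.9
gripper_force: 0.0
```

>>> play_rows(
  commands=[0.6,0,0,0.05,0,0,0,0.6,0,0,0.15,0,0,0,0.6,-0.1,0,0.2,0,0,0,0.6,-0.2,-0.02,0.2,0,0,0,1,-0.3,-0.05,0.2,0,0,0,1,-0.4,-0.08,0.2,0,0,0,1,-0.4,-0.1,0.2,0,0,0,1,-0.4,-0.1,0.2,0,0,0],
)

```text
t: 8.2
tool_pos: [525.9, 211.4, 348.7]
tcp_rot: [1.885, 2.51, -0.0]
ft_force: [0.9, 0.7, -0.6]
opening: 85.5
gripper_force: 0.0
```

```bash
python3 - <<'E'
from h import *
s=bot.observe();print(s["t"],s["tool_pos"],s["tcp_rot"],s["joint_positions"],s["opening"])
im=bot.camera("wrist");t=bot.camera("top");sc=bot.camera("scene")
cv2.imwrite("pics/t3.png",t);cv2.imwrite("pics/s3.png",sc);cv2.imwrite("pics/w3.png",im)
np.savez("s3.npz",tool_pos=s["tool_pos"],tcp_rot=s["tcp_rot"])
o=np.zeros((600,800,3),np.uint8);o[:400,:640]=im
o[400:600,:400]=cv2.resize(t[150:250,140:340],(400,200));o[400:,400:]=cv2.resize(sc[150:350,270:470][:100*2],(400,400))[100:300]
cv2.imwrite("pics/c3.png",o)
C=cam("wrist",s);print(proj(C,[530.3,208.2,36]))
E
```

```text
8.2 [525.91 211.44 348.71] [ 1.89  2.51 -0.  ] [-0.04  0.36 -0.6   1.82  0.24  1.03 -0.45] 85.51881132949384
[316.32 157.49]
```

View pics/c3.png

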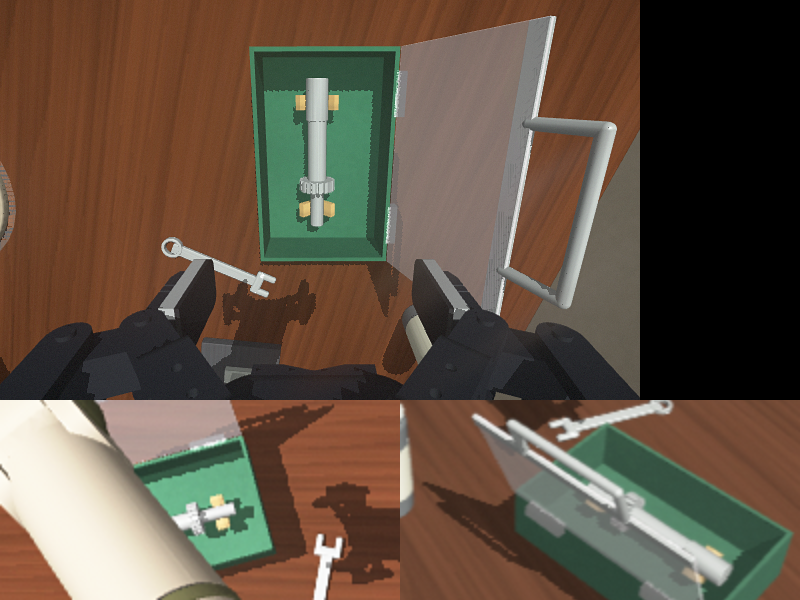

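The lid leans open. The wrist view shows the shaft axis at column 317, thick end at row 78, thick step at row 121, gear at rows 178–193 and thin end at row 226. I'll measure its position and height.

```bash
python3 - <<'E'
from h import *
s=np.load("s3.npz");W=cam("wrist",s);S=cam("scene")
im=cv2.imread("pics/w3.png");g=cv2.cvtColor(im,cv2.COLOR_BGR2HSV)
m=((g[...,1]<45)&(g[...,2]>90)).astype(np.uint8);m[:,:285]=0;m[:,345:]=0;m[:60]=0;m[240:]=0
for r in(90,110,130,145,160,172,186,218,224):
    x=np.where(m[r])[0];print(r,x.min(),x.max(),end="; ")
print()
for r in(78,121,178,193,226):print(r,plane(W,(317,r),36))
a,b=plane(W,(317,121),38),plane(W,(317,178),38);d=a-b
print(np.linalg.norm(d),np.degrees(np.arctan2(-d[0],d[1])),(a+b)/2)
print("thick end",tri(W,(317,79),S,(428.5,286)))
E
```

```text
90 306 327; 110 306 327; 130 308 325; 145 308 325; 160 308 325; 172 308 325; 186 300 333; 218 311 322; 224 311 322; 
78 [503.7  301.81  36.  ]
121 [518.08 252.89  36.  ]
178 [538.87 182.18  36.  ]
193 [544.7  162.34  36.  ]
226 [558.12 116.71  36.  ]
73.36601435357578 16.3823606817047 [528.37 217.85  38.  ]
thick end (array([506.85, 297.79,  35.18]), [array([1.5, 3.1]), array([1.3, 0.3])])
```

Shaft centre ≈ (529, 216.5), yaw 16.3°, and the height triangulates to 35 mm against 36 given. Descending and gripping.

>>> play_rows(
  commands=[0.8,0.008,0.013,-0.1,0,0,0,0.8,0.008,0.013,-0.22,0,0,0,0.8,0.008,0.013,-0.34,0,0,0,0.8,0.008,0.013,-0.46,0,0,0,0.8,0.008,0.013,-0.57,0,0,0,0.8,0.008,0.013,-0.66,0,0,0,0.8,0.008,0.013,-0.74,0,0,0,0.8,0.008,0.013,-0.782,0,0,0],
)

```text
t: 9.15
tool_pos: [529.1, 218.5, 31.4]
tcp_rot: [-1.884, -2.512, 0.005]
ft_force: [-0.3, 0.2, -0.7]
opening: 68.5
gripper_force: 0.0
```

>>> play_rows(
  commands=[0.8,0,0,0,0,0,0,0.5,0,0,0,0,0,0,0,0,0,0,0,0,0,0,0,0,0,0,0,0,0,0,0,0,0,0,0,0,0,0,0,0,0,0,0,0,0,0,0,0,0,0,0,0,0,0,0,0],
  grip_force=60,
)

```text
t: 9.95
tool_pos: [528.7, 217.9, 36.3]
tcp_rot: [1.886, 2.513, -0.001]
ft_force: [-4.6, -1.5, 6.6]
opening: 22.4
gripper_force: 58.4
```

>>> play_rows(
  commands=[0,0,0,0.02,0,0,0,0,0,0,0.06,0,0,0,0,0,0,0.12,0,0,0,0,0,0,0.2,0,0,0,0,0,0,0.3,0,0,0,0,0,0,0.4,0,0,0,0,0,0,0.48,0,0,0,0,0,0,0.55,0,0,0],
)

```text
t: 10.75
tool_pos: [529.4, 217.7, 257.8]
tcp_rot: [1.885, 2.512, 0.002]
ft_force: [1.4, 0.0, -6.3]
opening: 22.5
gripper_force: 59.4
```

```bash
python3 - <<'E'
from h import *
s=bot.observe();print(s["t"],s["tool_pos"],s["tcp_rot"],s["joint_positions"],s["opening"],s["ft_force"],s["wrist_torque"])
E
```

```text
10.75 [529.45 217.71 257.76] [1.89 2.51 0.  ] [-0.08  0.46 -0.58  1.92  0.33  0.85 -0.55] 22.479038825390965 [ 1.35  0.02 -6.28] [-0.   -0.03  0.01]
```

>>> play_rows(
  commands=[0,0,-0.04,0,0,0,-0.02,0,0,-0.12,0,0,0,-0.06,0,0,-0.2,0,0,0,-0.1,0,0,-0.3,0,0,0,-0.145,0,0,-0.4,0,0,0,-0.19,0,0,-0.5,0,0,0,-0.235,0,0,-0.6,0,0,0,-0.28,0,0,-0.65,0,0,0,-0.3],
)

```text
t: 11.55
tool_pos: [528.0, -46.9, 254.4]
tcp_rot: [2.828, 1.366, -0.004]
ft_force: [-0.2, 0.5, -5.5]
opening: 22.3
gripper_force: 59.4
```

>>> play_rows(
  commands=[0,0,-0.06,0,0,0,-0.04,0,0,-0.12,0,0,0,-0.08,0,0,-0.18,0,0,0,-0.12,0,0,-0.25,0,0,0,-0.165,0,0,-0.32,0,0,0,-0.21,0,-0.005,-0.39,0,0,0,-0.255,0,-0.01,-0.45,0,0,0,-0.29,0,-0.02,-0.52,0,0,0,-0.3],
)

```text
t: 12.35
tool_pos: [520.9, -250.3, 254.5]
tcp_rot: [-3.14, 0.055, 0.002]
ft_force: [0.4, 0.6, -6.0]
opening: 22.2
gripper_force: 59.4
```

```bash
python3 - <<'E'
from h import *
s=bot.observe();r=Ro.from_rotvec(s["tcp_rot"]).as_matrix();print(s["t"],s["tool_pos"],"yaw y",np.degrees(np.arctan2(r[1,1],r[0,1])),r[:,2],s["joint_positions"],s["opening"])
E
```

```text
12.35 [ 520.86 -250.28  254.48] yaw y -92.00581930653341 [-0.  0. -1.] [ 0.37  0.42 -0.03  1.94  0.02  0.79 -1.27] 22.19601836920835
```

>>> play_rows(
  commands=[0,0,0,0,0,0,-0.03,0,0,0,0,0,0,-0.07,0,0,0,0,0,0,-0.115,0,0,0,0,0,0,-0.16,0,0,0,0,0,0,-0.205,0,0,0,0,0,0,-0.25,0,0,0,0,0,0,-0.29,0,0,0,0,0,0,-0.32],
)

```text
t: 13.15
tool_pos: [520.7, -249.7, 254.4]
tcp_rot: [2.725, -1.564, -0.002]
ft_force: [0.2, 0.3, -4.2]
opening: 21.9
gripper_force: 59.6
```

>>> play_rows(
  commands=[0,0,0,0,0,0,-0.02,0,0,0,0,0,0,-0.04,0,0,0,0,0,0,-0.06,0,0,0,0,0,0,-0.08,0,0,0,0,0,0,-0.1,0,0,0,0,0,0,-0.115,0,0,0,0,0,0,-0.115,0,0,0,0,0,0,-0.115],
)

```text
t: 13.95
tool_pos: [521.1, -249.7, 254.7]
tcp_rot: [2.406, -2.019, -0.001]
ft_force: [-0.4, 0.1, -5.9]
opening: 22.4
gripper_force: 59.6
```

```bash
python3 - <<'E'
from h import *
s=bot.observe();r=Ro.from_rotvec(s["tcp_rot"]).as_matrix();print(s["t"],s["tool_pos"],"yaw y",np.degrees(np.arctan2(r[1,1],r[0,1])),r[:,2],s["joint_positions"],s["opening"])
im=bot.camera("wrist");t=bot.camera("top");sc=bot.camera("scene")
cv2.imwrite("pics/t4.png",t);cv2.imwrite("pics/s4.png",sc);cv2.imwrite("pics/w4.png",im)
np.savez("s4.npz",tool_pos=s["tool_pos"],tcp_rot=s["tcp_rot"])
o=np.zeros((600,800,3),np.uint8);o[:400,:640]=im
o[400:600,:400]=cv2.resize(t[150:250,290:490],(400,200));o[400:,400:]=cv2.resize(sc[100:200,240:440],(400,200))
cv2.imwrite("pics/c4.png",o)
C=cam("wrist",s);y=np.radians(9.63);u=np.array([-np.sin(y),np.cos(y),0])
for k in(-70,70):print(proj(C,np.array([521,-251.4,100])+k*u))
E
```

```text
13.95 [ 521.12 -249.69  254.7 ] yaw y -169.99979552971806 [-0.  0. -1.] [ 0.1   0.43  0.35  1.95 -0.2   0.79 -2.4 ] 22.370533824684976
[313.69  98.49]
[312.6  258.96]
```

View pics/c4.png

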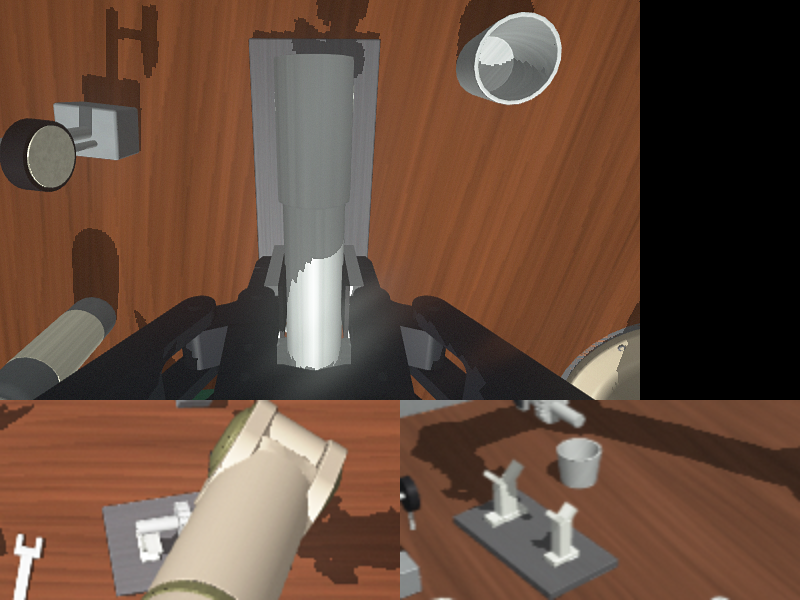

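Shaft yaw is now −170.0° (target −170.4°), and the shaft lies over the plate with matching centre columns (~314). I'll check the rests' exact positions with an enlarged crop and the along-shaft grasp offset.

```bash
python3 - <<'E'
from h import *
s=np.load("s4.npz");p=bot.camera_params("wrist");K,H=p["mtx"],p["hand_eye"]
for u,v in((275,58),(353,58),(281,203),(349,203)):
    d=H[:3,:3]@np.linalg.inv(K)@[u,v,1];o=H[:3,3];print("tool frame",(o+d*(0-o[2])/d[2]))
a=cv2.imread("pics/w1.png");b=cv2.imread("pics/top0.png")
def c(im,x,y,w,h,s):return cv2.resize(im[y:y+h,x:x+w],None,fx=s,fy=s,interpolation=cv2.INTER_CUBIC)
o=np.zeros((600,800,3),np.uint8)
o[:300,:400]=c(a,310,170,80,60+20,5)[:400][100:400] if 0 else c(a,315,185,80,60+0,5)
o[:300,400:]=c(a,240,80,80,60,5)
o[300:,:400]=c(b,395,188,60,45,400/60)[:300];o[300:,400:]=c(b,345,200,60,45,400/60)[:300]
cv2.imwrite("pics/z4.png",o)
E
```

```text
tool frame [ 87.06 -12.47  -0.  ]
tool frame [87.07 13.88 -0.  ]
tool frame [ 35.56 -11.88   0.  ]
tool frame [35.57 14.15  0.  ]
```

View pics/z4.png

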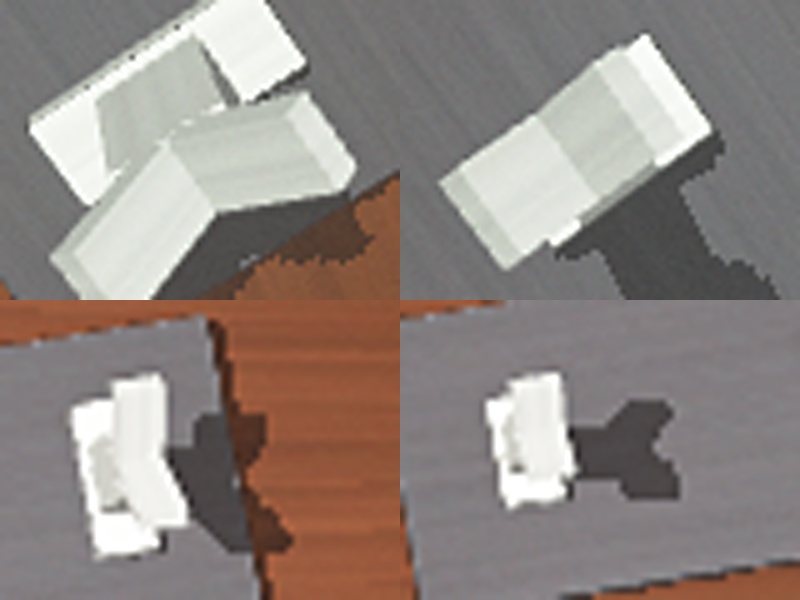

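```bash
python3 - <<'E'
from h import *
s={"tool_pos":[518.97,-253.37,298.22],"tcp_rot":np.array([2.662,1.669,-.001])}
W=cam("wrist",s);T=cam("top")
print("tri wide valley (expect z 80)",tri(W,(353,220),T,(415.2,211.6)))
w=plane(W,(353,220),80.2);n=plane(W,(272.7,110.6),87.3);d=n-w
print("wide",w,"narrow",n,np.linalg.norm(d[:2]),"yaw",np.degrees(np.arctan2(-d[0],d[1])),"mid",(w+n)/2)
print("top wide",plane(T,(415.2,211.6),80.2))
y=np.radians(9.63);u=np.array([-np.sin(y),np.cos(y),0]);m=np.array([521,-251.4,0]);print("plate-based",m-70*u,m+70*u)
E
```

```text
tri wide valley (expect z 80) (array([ 532.95, -319.45,   81.99]), [array([-1.3, -0.5]), array([ 0.2, -0.2])])
wide [ 533.93 -321.28   80.2 ] narrow [ 510.35 -182.84   87.3 ] 140.43948210038704 yaw 9.662815522896047 mid [ 522.14 -252.06   83.75]
top wide [ 532.68 -319.34   80.2 ]
plate-based [ 532.71 -320.41    0.  ] [ 509.29 -182.39    0.  ]
```

The wide valley triangulates to z 82 (80 expected). The seats are wide (533.1, −320.6) and narrow (509.9, −182.6), 140.4 mm apart, so the target TCP is (522.8, −260.0). Lowering to just above the seats.

>>> play_rows(
  commands=[0,0.002,-0.012,-0.02,0,0,-0.002,0,0.005,-0.025,-0.07,0,0,-0.002,0,0.005,-0.025,-0.13,0,0,-0.002,0,0.005,-0.025,-0.2,0,0,-0.002,0,0.005,-0.025,-0.26,0,0,-0.002,0,0.005,-0.025,-0.3,0,0,-0.002,0,0.005,-0.025,-0.33,0,0,-0.002,0,0.005,-0.025,-0.345,0,0,-0.002],
)

```text
t: 14.9
tool_pos: [523.3, -260.0, 115.8]
tcp_rot: [2.398, -2.028, -0.002]
ft_force: [-0.6, 0.6, -5.3]
opening: 22.0
gripper_force: 59.6
```

>>> play_rows(
  commands=[0,0,0,-0.005,0,0,0,0,0,0,-0.01,0,0,0,0,0,0,-0.014,0,0,0,0,0,0,-0.018,0,0,0,0,0,0,-0.022,0,0,0,0,0,0,-0.025,0,0,0,0,0,0,-0.025,0,0,0,0,0,0,-0.025,0,0,0],
)

```text
t: 15.7
tool_pos: [523.6, -259.9, 107.1]
tcp_rot: [-2.399, 2.028, 0.0]
ft_force: [-0.3, 0.7, -5.3]
opening: 22.5
gripper_force: 59.6
```

```bash
python3 - <<'E'
from h import *
s=bot.observe();r=Ro.from_rotvec(s["tcp_rot"]).as_matrix();print(s["t"],s["tool_pos"],"yaw y",np.degrees(np.arctan2(r[1,1],r[0,1])),r[:,2],s["joint_positions"],s["ft_force"],s["wrist_torque"])
E
```

```text
15.7 [ 523.59 -259.86  107.12] yaw y -170.42022592277303 [ 0.  0. -1.] [ 0.2   0.64  0.24  2.05 -0.31  0.48 -2.3 ] [-0.28  0.69 -5.26] [ 0.01  0.02 -0.03]
```

>>> play_rows(
  commands=[0,-0.001,0,-0.003,0,0,0,0,-0.001,0,-0.006,0,0,0,0,-0.001,0,-0.009,0,0,0,0,-0.001,0,-0.011,0,0,0,0,-0.001,0,-0.013,0,0,0,0,-0.001,0,-0.014,0,0,0,0,-0.001,0,-0.014,0,0,0,0,-0.001,0,-0.014,0,0,0],
)

```text
t: 16.5
tool_pos: [523.2, -259.9, 101.5]
tcp_rot: [-2.399, 2.028, 0.0]
ft_force: [-0.4, -0.8, -4.9]
opening: 22.0
gripper_force: 59.6
```

>>> play_rows(
  commands=[0,0,0,-0.001,0,0,0,0,0,0,-0.002,0,0,0,0,0,0,-0.003,0,0,0,0,0,0,-0.004,0,0,0,0,0,0,-0.005,0,0,0,0,0,0,-0.005,0,0,0,0,0,0,-0.005,0,0,0,0,0,0,-0.005,0,0,0],
)

```text
t: 17.3
tool_pos: [523.1, -259.9, 100.4]
tcp_rot: [-2.398, 2.028, -0.0]
ft_force: [-3.4, 1.2, 8.5]
opening: 22.1
gripper_force: 61.1
```

```bash
python3 - <<'E'
from h import *
F=[];P=[]
for _ in range(4):
    bot.camera("wrist");s=bot.observe();F.append(np.r_[s["ft_force"],s["wrist_torque"]]);P.append(s["tool_pos"])
print(np.mean(F,0),np.mean(P,0))
E
```

```text
[-3.56  1.35  8.48  0.36  0.66 -0.07] [ 523.08 -259.96  100.38]
```

Both ends are in contact, with a light push towards −x. I'll shift 0.8 mm to centre it.

>>> play_rows(
  commands=[0,-0.001,0,0,0,0,0,0,-0.001,0,0,0,0,0,0,-0.002,0,0,0,0,0,0,-0.002,0,0,0,0,0,0,-0.002,0,0,0,0,0,0,-0.002,0,0,0,0,0,0,-0.002,0,0,0,0,0,0,-0.002,0,0,0,0,0],
)

```text
t: 18.3
tool_pos: [523.1, -260.0, 100.4]
tcp_rot: [-2.398, 2.028, -0.002]
ft_force: [-0.3, 2.0, 6.7]
opening: 22.1
gripper_force: 60.9
```

```bash
python3 - <<'E'
from h import *
F=[];P=[]
for _ in range(4):
    bot.camera("wrist");s=bot.observe();F.append(np.r_[s["ft_force"],s["wrist_torque"]]);P.append(s["tool_pos"])
print(np.mean(F,0),np.mean(P,0))
E
```

```text
[-1.65  1.21  6.74  0.34  0.17 -0.1 ] [ 523.05 -259.95  100.39]
```

>>> play_rows(
  commands=[0,0,0,0,0,0,0,0,0,0,0,0,0,0,0.3,0,0,0,0,0,0,0.3,0,0,0,0,0,0,0.4,0,0,0,0,0,0,0.5,0,0,0,0,0,0,0.6,0,0,0,0,0,0,0.6,0,0,0,0,0,0],
  grip_force=20,
)

```text
t: 19.3
tool_pos: [522.4, -259.9, 99.4]
tcp_rot: [2.399, -2.028, -0.0]
ft_force: [0.4, -0.1, 0.3]
opening: 51.5
gripper_force: 0.0
```

>>> play_rows(
  commands=[0.6,0,0,0.02,0,0,0,0.6,0,0,0.06,0,0,0,0.6,0,0,0.12,0,0,0,0.6,0,0,0.2,0,0,0,0.6,0,0,0.3,0,0,0,0.6,0,0,0.4,0,0,0,0.6,0,0,0.48,0,0,0,0.6,0,0,0.5,0,0,0],
)

```text
t: 20.1
tool_pos: [523.3, -260.7, 303.8]
tcp_rot: [-2.397, 2.027, -0.009]
ft_force: [0.4, 0.6, 0.5]
opening: 50.8
gripper_force: 0.0
```

```bash
python3 - <<'E'
from h import *
s=bot.observe();print(s["t"],s["tool_pos"],s["opening"])
np.savez("s5.npz",tool_pos=s["tool_pos"],tcp_rot=s["tcp_rot"])
im=bot.camera("wrist");t=bot.camera("top");sc=bot.camera("scene")
cv2.imwrite("pics/w5.png",im)
o=np.zeros((600,800,3),np.uint8);o[:400,:640]=im
o[400:600,:400]=cv2.resize(sc[180:320,250:530],(400,200));o[400:,400:]=cv2.resize(sc[110:210,220:420],(400,200))
cv2.imwrite("pics/c5.png",o)
C=cam("wrist",s)
print("seats",proj(C,[533.1,-320.6,100]),proj(C,[509.9,-182.6,100]))
E
```

```text
20.1 [ 523.32 -260.68  303.78] 50.83094440810251
seats [314.31 110.61] [314.11 247.23]
```

View pics/c5.png

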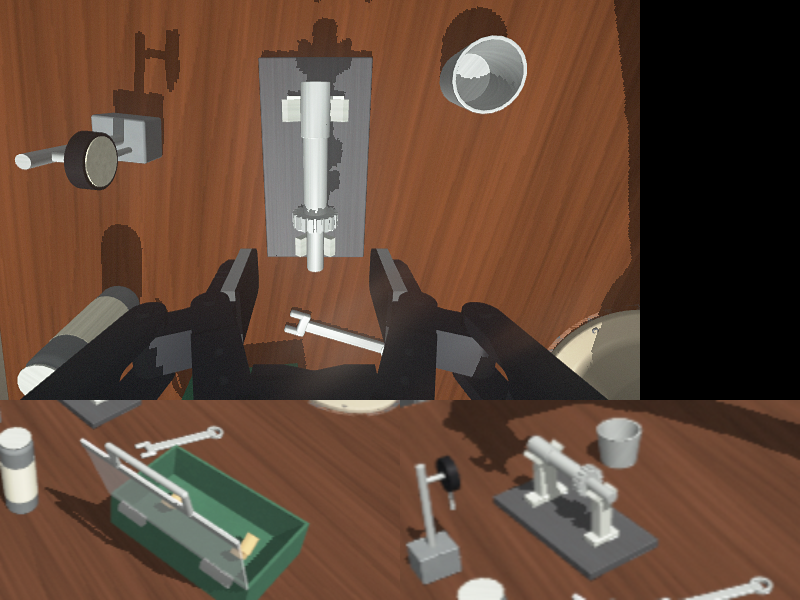

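The shaft lies in both Vs: thick journal rows 82–137 centred on the wide rest at ~110, thin journal on the narrow rest at ~247. The lid leans open and the bystanders look undisturbed, so I'm handing in.

```bash
python3 -c "
from workcell import bot
print(bot.finish_job())"
```

```text
the job is handed in; nothing more can be done
None
```

The job is handed in: the lid leans open by itself, the shaft rests in both V-rests (thick journal in the wide one, thin in the narrow), and the last pictures showed the wrench, spray can, tin and gauge stand undisturbed.

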